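# Set out the scoop and hold the topping station's lid half open

### The job

I am about to top up the two pans in the chilled topping station with herbs from the bowl beside it, and my hands are full. Stand the steel measuring cup, my scoop, upright on the worktop in the gap between the bowl of chopped herbs and the station, in line with the two and at least a finger's breadth clear of each, and let go of it; then lift the station's lid by its knob to 45 degrees, half way from shut to upright, never letting the cold out by swinging it wide open, and finish while still holding it there, for it drops shut when let go. Leave the herb bowl, the small empty bowl and the pepper mill where they stand.

Things in the scene. Friction and masses are not known exactly. Their poses are not given: they have to be found in the camera images.
- station: chilled topping station: steel box fixed to the worktop, 216 (x) x 252 (y) mm, deck 112 mm high, two pans under one hinged lid. Origin: centre of its underside; x points from the lid's front edge to the hinge at the back, y to its left. The lid overhangs the sides by 5 mm (edges 131 mm from the middle) and the front by 12 mm; its top is 125 mm above the worktop when shut
- lid (a joint): opening angle of the station's steel lid in rad: 0 shut, grows as the front edge rises, 0.785 is 45 degrees, stop at 1.4. The lid weighs 0.35 to 0.7 kg on a free hinge and falls shut by its own weight from every angle
- knob (a point): point on the axis of the lid's black round knob, 25 mm above the lid's top; the knob is a post of 31 mm diameter, 44 mm tall, square to the lid, 40 mm back from its front edge, midway across its width. The point moves with the lid: when shut it lies 190 mm in front of and 32 mm above the hinge line
- hinge (a point): middle of the lid's hinge line, at the back of the station, 118 mm above the worktop; the line runs along the station's y axis
- cup: plain steel measuring cup, 76 mm tall, open and hollow, tapering from 68 mm diameter at the foot to 86 mm at the rim, thin wall (gripped, it feels 10 to 15 mm thick, all of it inwards), one loop handle; about 0.13 kg. Origin on the underside, 14 mm from the cup's axis towards the handle; the handle points along the cup's -y axis
- cup_axis (a point): the centre of the cup's round foot, on its underside: 14 mm from the cup's origin along its +y axis. The point has the cup's axes
- cup_handle (a point): middle of the upright part of the cup's handle, 66 mm from the cup's axis and 43 mm above its underside; the bar there is 9 mm thick and upright from about 25 to 62 mm height
- herb_bowl: steel prep bowl of chopped green herbs, 128 mm rim diameter, 45 mm tall, origin at the centre of its underside. It stands to the left or right of the station, 360 to 390 mm from the station's centre; the pepper mill stands on the other side
- mill: brown wooden pepper mill, upright, 58 mm diameter, 170 mm tall, origin at the centre of its underside
- small_bowl: small empty steel prep bowl, 108 mm rim diameter, 37 mm tall, origin at the centre of its underside. It and the measuring cup stand in front of the station, one to the left and one to the right
Things that resemble listed ones, but are neither listed nor needed, are in the scene too. Several things have the shape of the cup; the one meant has the colours described above.

How it is judged (in metres and radians):
On the way:
1. with the lid still shut, the measuring cup stands upright, let go, in the gap between bowl and station ((y of cup_axis in the frame of station above 0.184 m or y of cup_axis in the frame of station below -0.184 m) and x of cup_axis in the frame of station between -0.03 and 0.06 m and horizontal distance between cup_axis and herb_bowl between 0.117 and 0.215 m and height (world z) of cup_axis below 0.006 m and angle between cup's own z axis and vertical below 0.08 rad and linear speed of cup below 0.02 m/s and contact force between cup and herb_bowl below 0.1 N and contact force between cup and station below 0.1 N and contact force between each of the arm, the fingers and cup below 0.1 N and value of joint lid below 0.05 rad), for 0.2 s.
At the end, for the whole second after the job is handed in: The lid is still at 45 degrees, within 6, carried by the fingers alone. The cup stands upright and released in the gap: over 10 mm clear of the lid edge and of the bowl rim, its axis 30 mm in front of to 60 mm behind the middle of the station ((y of cup_axis in the frame of station above 0.184 m or y of cup_axis in the frame of station below -0.184 m) and x of cup_axis in the frame of station between -0.03 and 0.06 m and horizontal distance between cup_axis and herb_bowl between 0.117 and 0.215 m and height (world z) of cup_axis below 0.006 m and angle between cup's own z axis and vertical below 0.08 rad and linear speed of cup below 0.02 m/s and contact force between cup and herb_bowl below 0.1 N and contact force between each of cup, herb_bowl, mill, small_bowl and station below 0.1 N and contact force between each of the arm, the fingers and cup below 0.1 N and value of joint lid between 0.68 and 0.89 rad and velocity of joint lid between -0.05 and 0.05 rad/s and contact force between the fingers and lid above 1 N); the arm keeps its last pose, push and grip.
It fails at once if the lid is swung wide open (past 65 degrees) (value of joint lid above 1.134 rad).
It fails at once if the bowl of herbs is shifted more than 25 mm (distance of herb_bowl from where it was at the start of the episode above 0.025 m).
It fails at once if the pepper mill is shifted more than 25 mm (distance of mill from where it was at the start of the episode above 0.025 m).
It fails at once if the small empty bowl is shifted more than 25 mm (distance of small_bowl from where it was at the start of the episode above 0.025 m).
It also fails if it takes over 59 s, if anything falls off the work surface, if the arm or the gripper's body presses on something with over 40 N, if the wrist force passes 120 N, or if a joint passes its speed limit or range.

### The arm

A 7-joint arm with a two-finger parallel gripper is mounted at the origin on a cart in front of the work surface, level with it; the furniture and walls round the work are solid. World frame = base frame: x ahead of the robot, y to its left, z up, the work surface at z = 0. Lengths are in mm, angles in rad, forces in N, time in s.
With the tool pointing down it reaches from about 400 to 875 mm from the base axis. Payload 4.4 kg.
Tool frame: the origin (TCP) lies midway between the tips of the shut fingers; the grasp point (between the pads) lies 19 mm behind it; z points along the fingers, y is the line along which they close (so a half turn about z gives the same grasp; the last joint's range is limited). The gripper opens to 85 mm and grips with 20 to 120 N. Pads are 22 mm wide; open, the fingers measure 114 mm over their backs; the gripper's body (76 mm by 85 mm) begins 54 mm behind the grasp point. The pads swing forward as they close: fully open they stand 13 mm farther back than shut.
Start: joints at [-1.263, 0.628, 0.038, 1.517, -0.027, 0.996, -0.02], TCP at [237.329, 605.139, 231.313] pointing down, gripper open.
Joint ranges: [-3.06, 3.06], [-0.37, 2.12], [-1.25, 1.32], [0.18, 2.47], [-1.1, 4.24], [0.23, 1.98], [-2.94, 2.94]. Speed limits (rad/s): [2.57, 2.57, 3.14, 3.14, 3.14, 3.14, 3.14].

### API

Orientations are given as [roll, pitch, yaw] about the fixed x, y, z axes, in that order (R = Rz(yaw) Ry(pitch) Rx(roll)).
In Python, from cell import ctrl, get_image, get_calibration gives the robot as it stands.
- The arm moves only by the shell command python3 -m creep 'ROWS'. ROWS is JSON, a list of rows, each an object of numbers: "dx", "dy", "dz": the shift along the world's x, y, z normalised to -1 to 1, where 1 is 0.4 m; "rx", "ry", "rz": the turn, a rotation vector about the world's x, y, z normalised to -1 to 1, where 1 is 2 pi rad; "grip": the closure, from -1 (fully open) to 1 (shut). A call has exactly 5 rows; each row is the pose to reach, as a shift and turn from the pose commanded when the call began, turning the shorter way round; what a row does not reach only later rows make up. A row lasts 1/8 s, in which the tool goes at most 62.5 mm and 10.7 degrees, less where a joint would pass 70% of its speed; a pose out of reach is approached as far as the arm can. A call with a number of a shift or a turn outside -1 to 1 is refused whole. A call with a gripper value outside its range is refused whole. The fingers move at their own pace and stop on an object; the grip force is fixed at half the most. Time passes only in rows, so rows that repeat a pose let the fingers close, or fill a call up. It gives the time, the measured TCP pose, the force, the opening and the grip force at its end, in the units of the state.
- ctrl.read_state(): the state, without advancing time (a new reading comes with each control period).
- get_image(name): name is "side" or "top" or "wrist"; returns the picture (480x640x3 uint8, red, green, blue); there is no depth.
- get_calibration(name): a dict with "mtx" (3x3 intrinsics, pixels), "world_from_camera" (4x4, takes a point from camera to world coordinates). Camera axes: x right, y down, z forward; pixel columns grow to the right and rows downward; lengths in mm; the calibration is good to about 2 mm. A picture is of the moment at which its call begins: read the wrist's pose just before it. get_calibration takes no time and is no camera call; for the wrist camera it gives the pose at the moment of the call.
- ctrl.finish_job(): hands the job in; it is judged then, once.
The state is a dict: "clock": time; "qpos": joint angles; "qd": joint speeds; "tau": joint torques, N m; "eef_pos": TCP position; "tool_rot": TCP orientation; "force": force on the tool from outside, world axes, zero at the start; "torque": the same for the moment, N m; "width": finger opening in mm; "gripper_force": force on a finger pad.
Only numpy, scipy, OpenCV 4.12 (cv2) and the standard library are available. Lean on these libraries where they do the work, as an engineer would, in place of code of your own. Each camera call takes 0.05 s, during which the arm holds its last target. There are 200 camera calls.

## Working session

There is one attempt and no reset: what is moved stays moved. The work goes in short steps, Python scripts to look and compute and a shell command to move; the robot and the scene stay as the last step left them, time stands still between calls to the robot, and variables do not carry over. Pictures are saved under pics/ and viewed, at most 10 in all, crops included, and the job is handed in when it is done.

```bash
mkdir -p pics; ls
python3 - <<'E'
from cell import ctrl,get_image,get_calibration
import cv2,numpy as np
s=ctrl.read_state();print(s['clock'],s['eef_pos'],s['tool_rot'],s['width'])
for n in('top','side'):
    cv2.imwrite(f'pics/{n}0.png',get_image(n)[:,:,::-1])
    c=get_calibration(n);print(n,np.round(c['mtx'],1).tolist(),np.round(c['world_from_camera'],3).tolist())
E
```

```text
pics
0.0 [237.10472399 604.5581308  230.41225557] [-3.13975359e+00 -2.47580050e-06  2.76775809e+00] 85.5929819798051
top [[597.2, 0.0, 325.6], [0.0, 597.2, 243.8], [0.0, 0.0, 1.0]] [[-0.011, -0.995, 0.103, 355.485], [-1.0, 0.013, 0.013, -5.966], [-0.014, -0.103, -0.995, 1509.415], [0.0, 0.0, 0.0, 1.0]]
side [[460.1, 0.0, 316.4], [0.0, 460.1, 236.6], [0.0, 0.0, 1.0]] [[0.997, -0.006, 0.071, 439.466], [-0.068, -0.362, 0.93, -1052.372], [0.02, -0.932, -0.362, 528.899], [0.0, 0.0, 0.0, 1.0]]
```

View pics/top0.png

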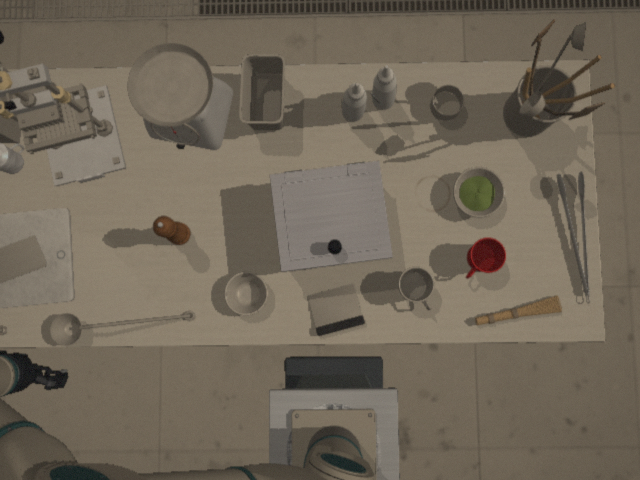

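View pics/side0.png

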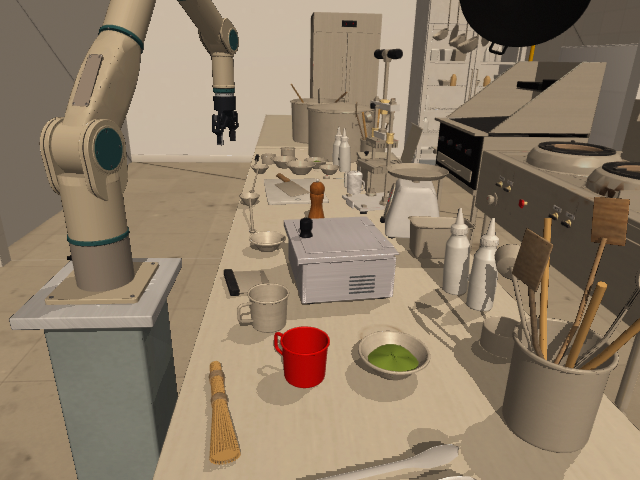

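The top view shows the station at about (332,217), the knob at (334,247) and the steel cup at (416,285) with its handle at (403,306). The herb bowl is at (479,193), the mill's foot near (178,233) and the small bowl at (245,293). There is also a red decoy cup at (486,256) and a faint ring in the gap at (433,193). I'll measure these more finely.

```bash
cat > h.py <<'E'
import numpy as np,cv2
from cell import ctrl,get_image,get_calibration
def ray(n,uv,z,c=None):
    c=c or get_calibration(n);M=np.array(c['world_from_camera']);K=np.array(c['mtx'])
    d=M[:3,:3]@np.linalg.solve(K,[uv[0],uv[1],1.]);o=M[:3,3]
    return (o+d*(z-o[2])/d[2])[:2]
def proj(n,p,c=None):
    c=c or get_calibration(n);M=np.array(c['world_from_camera']);K=np.array(c['mtx'])
    q=K@(M[:3,:3].T@(np.array(p,float)-M[:3,3]));return q[:2]/q[2]
E
python3 - <<'E'
from h import *
a=cv2.imread('pics/top0.png')
crop=cv2.resize(a[150:330,255:520],None,fx=3,fy=3,interpolation=cv2.INTER_CUBIC)
cv2.imwrite('pics/crop1.png',crop)
for n,uv,z in[('knob',(334.5,246),169),('cuprim',(416.5,283),76),('handle',(403,306),50),('herb',(479,192),45),('small',(245,293),37),('mill',(178,233),50),('ring',(433,193),0)]:
    print(n,ray('top',uv,z).round())
for uv in[(272,174),(381,163),(391,260),(281,271)]:print('lid',ray('top',uv,125).round())
E
```

```text
knob [490.  -8.]
cuprim [ 407. -203.]
handle [ 353. -173.]
herb [ 632. -368.]
small [389. 213.]
mill [539. 378.]
ring [ 639. -262.]
lid [667. 137.]
lid [ 689. -121.]
lid [ 460. -139.]
lid [437. 117.]
```

View pics/crop1.png

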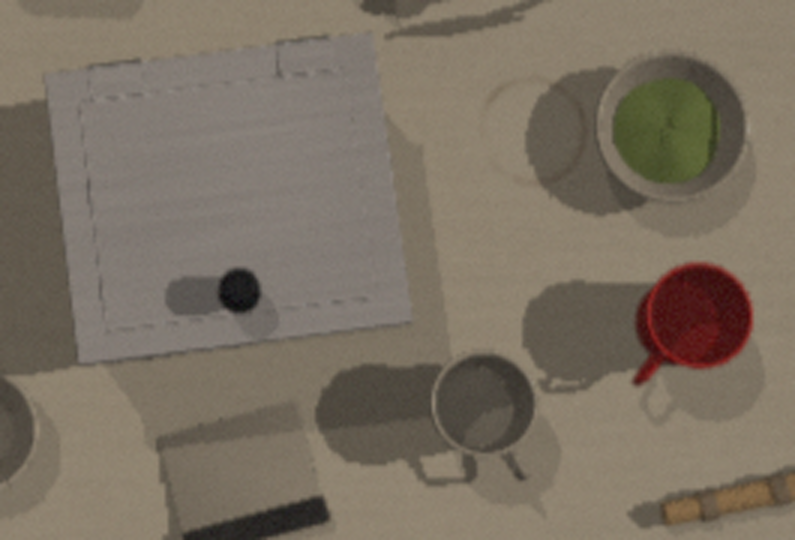

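The crop shows the cup's rim centred at (416,284.7) full-frame, with the handle at (426,305), pointing at the robot and slightly right. The marks left of it are its shadow. The faint ring is only a stain.

```bash
python3 - <<'E'
from h import *
a=cv2.imread('pics/top0.png')
print('rim',ray('top',(416,284.7),76),'side rim',ray('side',(268,293),76),'handle',ray('top',(426.3,305.3),55))
g=cv2.cvtColor(a,cv2.COLOR_BGR2GRAY)
print(cv2.HoughCircles(cv2.resize(g[250:320,380:450],None,fx=4,fy=4,interpolation=2),cv2.HOUGH_GRADIENT,1,200,param1=80,param2=15,minRadius=60,maxRadius=80)/4+np.array([380,250,0]))
print(cv2.HoughCircles(cv2.resize(g[150:230,440:520],None,fx=4,fy=4,interpolation=2),cv2.HOUGH_GRADIENT,1,200,param1=80,param2=15,minRadius=85,maxRadius=115)/4+np.array([440,150,0]))
E
python3 -m creep '[{"dx":0.12,"dy":-0.14,"rz":-0.03,"grip":-0.2},{"dx":0.24,"dy":-0.28,"rz":-0.055,"grip":-0.2},{"dx":0.36,"dy":-0.42,"rz":-0.08,"grip":-0.2},{"dx":0.48,"dy":-0.56,"rz":-0.11,"grip":-0.2},{"dx":0.6,"dy":-0.7,"rz":-0.135,"grip":-0.2}]'
```

```text
rim [ 403.36893579 -202.02827481] side rim [ 406.15704405 -207.51865272] handle [ 354.08804281 -228.40813776]
[[[416.625      284.375       16.20000076]]]
[[[479.375      191.625       25.42499924]]]$[0]: bad value
```

```bash
python3 -m creep '[{"dx":0.12,"dy":-0.14,"dz":0,"rx":0,"ry":0,"rz":-0.03,"grip":-0.2},{"dx":0.24,"dy":-0.28,"dz":0,"rx":0,"ry":0,"rz":-0.055,"grip":-0.2},{"dx":0.36,"dy":-0.42,"dz":0,"rx":0,"ry":0,"rz":-0.08,"grip":-0.2},{"dx":0.48,"dy":-0.56,"dz":0,"rx":0,"ry":0,"rz":-0.11,"grip":-0.2},{"dx":0.6,"dy":-0.7,"dz":0,"rx":0,"ry":0,"rz":-0.135,"grip":-0.2}]'
```

```text
clock: 0.72
eef_pos: [441.6, 366.2, 231.1]
tool_rot: [-3.141, 0.0, 1.914]
force: [0.4, 0.2, -0.2]
width: 51.5
gripper_force: 0.0
```

```bash
python3 -m creep '[{"dx":0,"dy":-0.15,"dz":0,"rx":0,"ry":0,"rz":-0.01,"grip":-0.2},{"dx":0,"dy":-0.3,"dz":0,"rx":0,"ry":0,"rz":-0.025,"grip":-0.2},{"dx":0,"dy":-0.45,"dz":0,"rx":0,"ry":0,"rz":-0.04,"grip":-0.2},{"dx":0,"dy":-0.6,"dz":0,"rx":0,"ry":0,"rz":-0.055,"grip":-0.2},{"dx":0,"dy":-0.75,"dz":0,"rx":0,"ry":0,"rz":-0.055,"grip":-0.2}]'
python3 -m creep '[{"dx":-0.02,"dy":-0.13,"dz":0,"rx":0,"ry":0,"rz":0,"grip":-0.2},{"dx":-0.04,"dy":-0.27,"dz":0,"rx":0,"ry":0,"rz":0,"grip":-0.2},{"dx":-0.06,"dy":-0.4,"dz":0,"rx":0,"ry":0,"rz":0,"grip":-0.2},{"dx":-0.06,"dy":-0.4,"dz":0,"rx":0,"ry":0,"rz":0,"grip":-0.2},{"dx":-0.06,"dy":-0.4,"dz":0,"rx":0,"ry":0,"rz":0,"grip":-0.2}]'
```

```text
clock: 1.35
eef_pos: [440.4, 66.1, 231.3]
tool_rot: [3.141, 0.0, 1.574]
force: [1.1, -0.8, 0.4]
width: 50.9
gripper_force: 0.0
clock: 1.98
eef_pos: [416.6, -91.6, 231.2]
tool_rot: [-3.141, -0.001, 1.574]
force: [-0.2, 0.5, -0.2]
width: 51.5
gripper_force: 0.0
```

```bash
python3 -m creep '[{"dx":0.03,"dy":-0.11,"dz":0,"rx":0,"ry":0,"rz":0,"grip":-0.2},{"dx":0.06,"dy":-0.22,"dz":0,"rx":0,"ry":0,"rz":0,"grip":-0.2},{"dx":0.06,"dy":-0.28,"dz":0,"rx":0,"ry":0,"rz":0,"grip":-0.2},{"dx":0.06,"dy":-0.28,"dz":0,"rx":0,"ry":0,"rz":0,"grip":-0.2},{"dx":0.06,"dy":-0.28,"dz":0,"rx":0,"ry":0,"rz":0,"grip":-0.2}]'
python3 - <<'E'
from h import *
c=get_calibration('wrist');i=get_image('wrist')[:,:,::-1].copy()
for p in[(404,-203,76),(404,-203,0)]:
    u=proj('wrist',p,c);print(u);cv2.drawMarker(i,tuple(int(v) for v in u),(255,0,255),0,20,2)
np.save('wc.npy',c);cv2.imwrite('pics/w1.png',i)
E
```

```text
clock: 2.6
eef_pos: [441.0, -201.8, 231.0]
tool_rot: [-3.141, -0.002, 1.577]
force: [0.5, 0.4, 0.4]
width: 51.1
gripper_force: 0.0
[273.90937981 221.02667016]
[281.77945794 202.75742189]
```

View pics/w1.png

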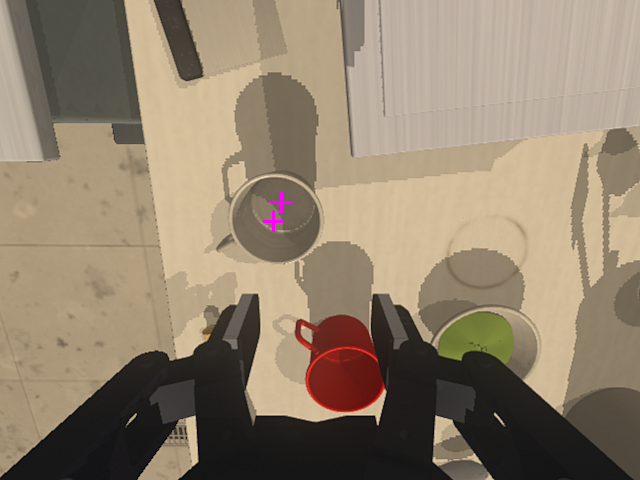

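The wrist view shows the steel cup's rim centred at about (276.5,218), with its handle at lower left (228,242). The lid's right front corner is at (352,156) and the herb bowl at (487,345).

Run:
```python
from h import *
c=np.load('wc.npy',allow_pickle=True).item()
print('rim',ray('',(276.5,218),76,c),'corner',ray('',(352,156),125,c),'herb',ray('',(487,344),45,c))
g=cv2.cvtColor(cv2.imread('pics/w1.png'),cv2.COLOR_BGR2GRAY)
h=cv2.HoughCircles(g[160:280,215:335],cv2.HOUGH_GRADIENT,1,200,param1=80,param2=12,minRadius=40,maxRadius=52)
print(h[0][0]+[215,160,0],ray('',(h[0][0]+[215,160,0])[:2],76,c))
```

```text
rim [ 406.40232961 -200.17957812] corner [ 466.56339578 -141.54273672] herb [ 634.48482186 -352.53203177]
[275.5        221.5         48.09999847] [ 405.41339289 -203.42951759]
```

```bash
python3 -m creep '[{"dx":0,"dy":-0.003,"dz":-0.12,"rx":0,"ry":0,"rz":0,"grip":-0.2},{"dx":0,"dy":-0.003,"dz":-0.24,"rx":0,"ry":0,"rz":0,"grip":-0.2},{"dx":0,"dy":-0.003,"dz":-0.36,"rx":0,"ry":0,"rz":0,"grip":-0.2},{"dx":0,"dy":-0.003,"dz":-0.475,"rx":0,"ry":0,"rz":0,"grip":-0.2},{"dx":0,"dy":-0.003,"dz":-0.475,"rx":0,"ry":0,"rz":0,"grip":-0.2}]'
python3 -m creep '[{"dx":0,"dy":0,"dz":0,"rx":0,"ry":0,"rz":0,"grip":1},{"dx":0,"dy":0,"dz":0,"rx":0,"ry":0,"rz":0,"grip":1},{"dx":0,"dy":0,"dz":0,"rx":0,"ry":0,"rz":0,"grip":1},{"dx":0,"dy":0,"dz":0,"rx":0,"ry":0,"rz":0,"grip":1},{"dx":0,"dy":0,"dz":0,"rx":0,"ry":0,"rz":0,"grip":1}]'
```

```text
clock: 3.28
eef_pos: [438.8, -202.7, 39.0]
tool_rot: [-3.136, -0.004, 1.576]
force: [-0.5, 0.5, 1.4]
width: 51.2
gripper_force: 0.0
clock: 3.9
eef_pos: [441.2, -203.9, 43.8]
tool_rot: [3.14, -0.002, 1.574]
force: [0.6, 4.3, 17.3]
width: 5.6
gripper_force: 59.9
```

```bash
python3 -m creep '[{"dx":0,"dy":0,"dz":0.02,"rx":0,"ry":0,"rz":0,"grip":1},{"dx":0,"dy":0,"dz":0.04,"rx":0,"ry":0,"rz":0,"grip":1},{"dx":0,"dy":0,"dz":0.06,"rx":0,"ry":0,"rz":0,"grip":1},{"dx":0,"dy":0,"dz":0.08,"rx":0,"ry":0,"rz":0,"grip":1},{"dx":0,"dy":0,"dz":0.08,"rx":0,"ry":0,"rz":0,"grip":1}]'
python3 - <<'E'
from h import *
a=get_image('side')[:,:,::-1];w=get_image('wrist')[:,:,::-1]
s=cv2.resize(a[170:370,170:370],(600,600))
cv2.imwrite('pics/s2.png',np.hstack([s[:480,:400],w[:, 120:520]]))
E
```

```text
clock: 4.53
eef_pos: [441.2, -205.5, 73.9]
tool_rot: [3.14, 0.001, 1.574]
force: [-0.6, 0.1, -1.7]
width: 4.9
gripper_force: 60.0
```

View pics/s2.png

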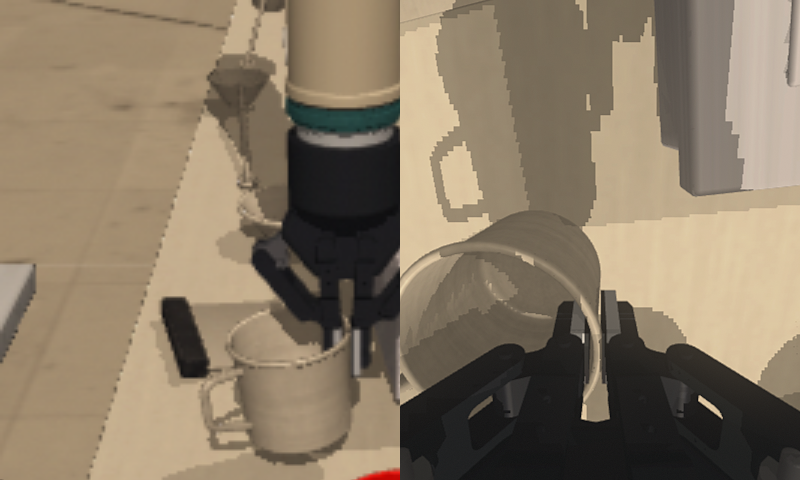

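The cup hangs in the grip by its far wall and leans about 4 to 5 degrees, because its taper lies flat on the pads. I'll level it with a small turn about y and carry it to the gap.

```bash
python3 -m creep '[{"dx":0.06,"dy":-0.03,"dz":0.02,"rx":0,"ry":0.005,"rz":0,"grip":1},{"dx":0.17,"dy":-0.037,"dz":0.03,"rx":0,"ry":0.014,"rz":0,"grip":1},{"dx":0.28,"dy":-0.037,"dz":0.03,"rx":0,"ry":0.014,"rz":0,"grip":1},{"dx":0.39,"dy":-0.037,"dz":0.03,"rx":0,"ry":0.014,"rz":0,"grip":1},{"dx":0.49,"dy":-0.037,"dz":0.03,"rx":0,"ry":0.014,"rz":0,"grip":1}]'
python3 -m creep '[{"dx":0.008,"dy":0,"dz":-0.02,"rx":0,"ry":0,"rz":0,"grip":1},{"dx":0.008,"dy":0,"dz":-0.04,"rx":0,"ry":0,"rz":0,"grip":1},{"dx":0.008,"dy":0,"dz":-0.06,"rx":0,"ry":0,"rz":0,"grip":1},{"dx":0.008,"dy":0,"dz":-0.06,"rx":0,"ry":0,"rz":0,"grip":1},{"dx":0.008,"dy":0,"dz":-0.06,"rx":0,"ry":0,"rz":0,"grip":1}]'
python3 - <<'E'
from h import *
a=get_image('side')[:,:,::-1];t=get_image('top')[:,:,::-1]
cv2.imwrite('pics/s3.png',np.hstack([cv2.resize(a[200:400,260:460],(480,480),interpolation=2),cv2.resize(t[140:300,385:492],(320,480),interpolation=2)]))
E
```

```text
clock: 5.25
eef_pos: [637.9, -219.6, 84.4]
tool_rot: [-3.053, -0.001, 1.574]
force: [-0.3, -0.5, -1.5]
width: 5.2
gripper_force: 60.2
clock: 5.88
eef_pos: [639.6, -220.4, 61.6]
tool_rot: [-3.054, -0.0, 1.573]
force: [0.1, -0.4, -1.6]
width: 4.8
gripper_force: 60.2
```

View pics/s3.png

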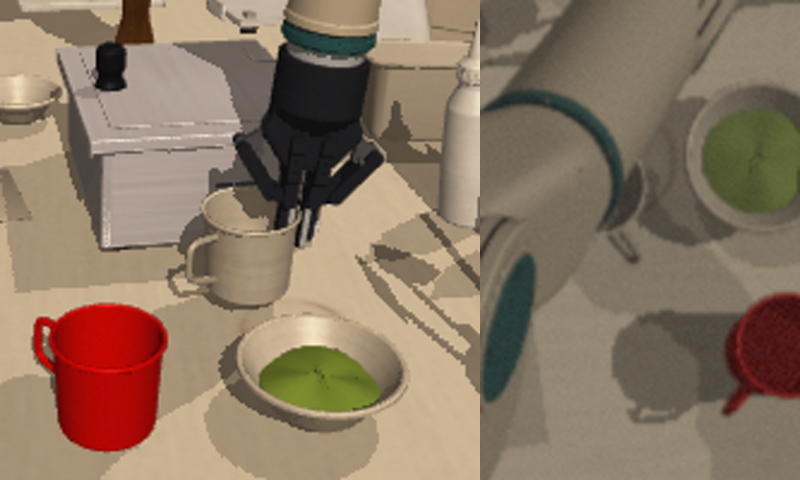

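The cup now looks upright and stands in the gap between station and bowl, hanging about 18 mm above the worktop. I'll lower it.

```bash
python3 -m creep '[{"dx":0,"dy":0,"dz":-0.01,"rx":0,"ry":0,"rz":0,"grip":1},{"dx":0,"dy":0,"dz":-0.02,"rx":0,"ry":0,"rz":0,"grip":1},{"dx":0,"dy":0,"dz":-0.03,"rx":0,"ry":0,"rz":0,"grip":1},{"dx":0,"dy":0,"dz":-0.038,"rx":0,"ry":0,"rz":0,"grip":1},{"dx":0,"dy":0,"dz":-0.038,"rx":0,"ry":0,"rz":0,"grip":1}]'
```

```text
clock: 6.6
eef_pos: [639.7, -220.0, 45.7]
tool_rot: [-3.053, -0.001, 1.574]
force: [-0.7, 0.3, -1.4]
width: 5.0
gripper_force: 60.3
```

```bash
python3 -m creep '[{"dx":0,"dy":0,"dz":-0.003,"rx":0,"ry":0,"rz":0,"grip":1},{"dx":0,"dy":0,"dz":-0.006,"rx":0,"ry":0,"rz":0,"grip":1},{"dx":0,"dy":0,"dz":-0.009,"rx":0,"ry":0,"rz":0,"grip":1},{"dx":0,"dy":0,"dz":-0.012,"rx":0,"ry":0,"rz":0,"grip":1},{"dx":0,"dy":0,"dz":-0.012,"rx":0,"ry":0,"rz":0,"grip":1}]'
```

```text
clock: 7.22
eef_pos: [640.7, -220.1, 42.5]
tool_rot: [-3.055, -0.0, 1.574]
force: [0.8, 1.3, 5.1]
width: 4.7
gripper_force: 63.1
```

```bash
python3 -m creep '[{"dx":0,"dy":0,"dz":0,"rx":0,"ry":0,"rz":0,"grip":0.7},{"dx":0,"dy":0,"dz":0,"rx":0,"ry":0,"rz":0,"grip":0.4},{"dx":0,"dy":0,"dz":0,"rx":0,"ry":0,"rz":0,"grip":0.1},{"dx":0,"dy":0,"dz":0,"rx":0,"ry":0,"rz":0,"grip":-0.1},{"dx":0,"dy":0,"dz":0,"rx":0,"ry":0,"rz":0,"grip":-0.1}]'
python3 -m creep '[{"dx":0,"dy":0,"dz":0.06,"rx":0,"ry":0,"rz":0,"grip":-0.1},{"dx":0,"dy":0,"dz":0.12,"rx":0,"ry":0,"rz":0,"grip":-0.1},{"dx":0,"dy":0,"dz":0.25,"rx":0,"ry":0,"rz":0,"grip":-0.1},{"dx":0,"dy":0,"dz":0.39,"rx":0,"ry":0,"rz":0,"grip":-0.1},{"dx":0,"dy":0,"dz":0.5,"rx":0,"ry":0,"rz":0,"grip":-0.1}]'
```

```text
clock: 7.85
eef_pos: [639.8, -220.1, 41.2]
tool_rot: [-3.053, -0.0, 1.574]
force: [0.4, 0.7, 0.1]
width: 47.1
gripper_force: 0.0
clock: 8.48
eef_pos: [640.2, -220.4, 243.9]
tool_rot: [-3.056, 0.0, 1.574]
force: [0.5, 0.0, 0.9]
width: 47.0
gripper_force: 0.0
```

```bash
cat > k.py <<'E'
from h import *
from scipy.spatial.transform import Rotation as R
s=ctrl.read_state();yw=np.radians(4.9);S=R.from_euler('z',yw)
H=np.array([568,-1,0])+S.apply([110,0,118])   # hinge: knob 190 in front
def des(lid,phi,back=0,up=3):
    r=S*R.from_euler('y',lid)*R.from_euler('xyz',[np.pi,0,0])
    r=S*R.from_euler('y',lid-np.radians(phi))*R.from_euler('x',np.pi)
    G=H+S.apply(R.from_euler('y',lid).apply([-190,0,32+up]))
    return G+r.apply([0,0,19-back]),r
def delta(lid,phi,back=0,up=3):
    p,r=des(lid,phi,back,up);r0=R.from_euler('xyz',s['tool_rot'])
    print('to',p.round(),'d',((p-s['eef_pos'])/400).round(4),'r',((r*r0.inv()).as_rotvec()/2/np.pi).round(4),'deg',np.degrees((r*r0.inv()).magnitude()).round(1))
E
python3 - <<'E'
from k import *
delta(0,30,90);print(np.array(s['qpos']).round(2))
from k import des
print(des(0,30)[1].as_matrix()[:,2])
cv2.imwrite('pics/dummy.png',get_image('top')[:,:,::-1])
E
```

```text
to [453. -11. 214.] d [-0.4682  0.524  -0.0736] r [ 0.0577 -0.0727 -0.2344] deg 90.8
[ 0.05  0.74  0.45  1.33 -0.29  1.21  0.52]
[ 0.49817265  0.04270846 -0.8660254 ]
```

```bash
python3 -m creep '[{"dx":-0.09,"dy":0.1,"dz":0.05,"rx":0.0063,"ry":-0.008,"rz":-0.0258,"grip":-1},{"dx":-0.18,"dy":0.2,"dz":0.05,"rx":0.0127,"ry":-0.016,"rz":-0.0516,"grip":-1},{"dx":-0.27,"dy":0.3,"dz":0.05,"rx":0.019,"ry":-0.024,"rz":-0.0774,"grip":-1},{"dx":-0.36,"dy":0.4,"dz":0.05,"rx":0.0254,"ry":-0.032,"rz":-0.1031,"grip":-1},{"dx":-0.46,"dy":0.52,"dz":0.05,"rx":0.0317,"ry":-0.04,"rz":-0.1289,"grip":-1}]'
python3 -c "
from k import *
delta(0,30,90);print(np.array(s['qpos']).round(2))"
```

```text
clock: 9.15
eef_pos: [455.0, -11.6, 261.4]
tool_rot: [3.077, -0.276, 0.771]
force: [2.0, 2.8, 0.4]
width: 85.5
gripper_force: 0.0
to [453. -11. 214.] d [-0.0052  0.0019 -0.1174] r [ 0.0255 -0.0324 -0.1045] deg 40.5
[-0.37  0.25  0.57  2.21 -0.59  0.59 -0.16]
```

```bash
python3 -m creep '[{"dx":0,"dy":0,"dz":-0.02,"rx":0.0064,"ry":-0.0081,"rz":-0.0261,"grip":-1},{"dx":0,"dy":0,"dz":-0.04,"rx":0.0127,"ry":-0.0162,"rz":-0.0522,"grip":-1},{"dx":-0.005,"dy":0.002,"dz":-0.06,"rx":0.0191,"ry":-0.0243,"rz":-0.0784,"grip":-1},{"dx":-0.005,"dy":0.002,"dz":-0.09,"rx":0.0255,"ry":-0.0324,"rz":-0.1045,"grip":-1},{"dx":-0.005,"dy":0.002,"dz":-0.117,"rx":0.0255,"ry":-0.0324,"rz":-0.1045,"grip":-1}]'
python3 - <<'E'
from k import *
delta(0,30,90);delta(0,30,0);print(np.array(s['qpos']).round(2))
c=get_calibration('wrist');w=get_image('wrist')[:,:,::-1].copy()
for z in (0,27,44):
  p=H+S.apply([-190,0,7+z]);u=proj('',p,c);cv2.drawMarker(w,tuple(int(v) for v in u),(255,0,255),0,14,1)
a=get_image('side')[:,:,::-1]
cv2.imwrite('pics/w4.png',np.hstack([w[:,120:520],cv2.resize(a[200:400,240:407],(400,480),interpolation=2)]))
E
```

```text
clock: 9.78
eef_pos: [459.7, -13.7, 255.9]
tool_rot: [-3.135, -0.47, 0.095]
force: [0.7, 1.0, -0.1]
width: 85.5
gripper_force: 0.0
to [453. -11. 214.] d [-0.0169  0.0071 -0.1036] r [-0.0001 -0.0086 -0.002 ] deg 3.2
to [498.  -7. 137.] d [ 0.0952  0.0168 -0.2984] r [-0.0001 -0.0086 -0.002 ] deg 3.2
[-0.53  0.2   0.66  2.41 -1.1   0.23 -0.35]
```

View pics/w4.png

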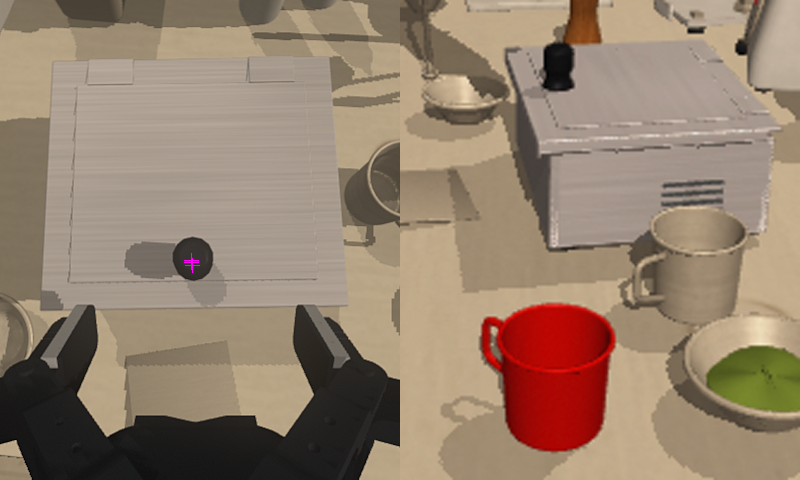

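The wrist picture puts my knob prediction right on the knob, and the side view shows the cup standing upright and free in the gap. Joints 5 and 6 are at their limits at this tilt, so I'll tilt less (15 degrees).

```bash
python3 -c "
from k import *
delta(0,15,70);delta(0,15,0)"
```

```text
to [475.  -9. 202.] d [ 0.0375  0.0121 -0.1332] r [-0.0038  0.0328 -0.0021] deg 11.9
to [493.  -7. 135.] d [ 0.0826  0.016  -0.3022] r [-0.0038  0.0328 -0.0021] deg 11.9
```

```bash
python3 -m creep '[{"dx":0.02,"dy":0.006,"dz":0,"rx":-0.0019,"ry":0.0164,"rz":-0.001,"grip":-1},{"dx":0.0375,"dy":0.012,"dz":0,"rx":-0.0038,"ry":0.0328,"rz":-0.0021,"grip":-1},{"dx":0.0375,"dy":0.012,"dz":-0.06,"rx":-0.0038,"ry":0.0328,"rz":-0.0021,"grip":-1},{"dx":0.0375,"dy":0.012,"dz":-0.133,"rx":-0.0038,"ry":0.0328,"rz":-0.0021,"grip":-1},{"dx":0.0375,"dy":0.012,"dz":-0.133,"rx":-0.0038,"ry":0.0328,"rz":-0.0021,"grip":-1}]'
python3 -c "
from k import *
delta(0,15,0);print(np.array(s['qpos']).round(2))"
```

```text
clock: 10.5
eef_pos: [473.3, -10.1, 200.4]
tool_rot: [-3.14, -0.257, 0.082]
force: [-0.0, -0.3, 0.5]
width: 85.3
gripper_force: 0.0
to [493.  -7. 135.] d [ 0.0498  0.0068 -0.1644] r [-0.0001 -0.0008  0.0005] deg 0.3
[-0.55  0.41  0.71  2.27 -0.84  0.42 -0.64]
```

```bash
python3 -m creep '[{"dx":0.012,"dy":0.002,"dz":-0.04,"rx":0,"ry":0,"rz":0,"grip":-1},{"dx":0.025,"dy":0.004,"dz":-0.08,"rx":0,"ry":0,"rz":0,"grip":-1},{"dx":0.037,"dy":0.006,"dz":-0.12,"rx":0,"ry":0,"rz":0,"grip":-1},{"dx":0.05,"dy":0.007,"dz":-0.163,"rx":0,"ry":0,"rz":0,"grip":-1},{"dx":0.05,"dy":0.007,"dz":-0.163,"rx":0,"ry":0,"rz":0,"grip":-1}]'
python3 -m creep '[{"dx":0,"dy":0,"dz":0,"rx":0,"ry":0,"rz":0,"grip":0},{"dx":0,"dy":0,"dz":0,"rx":0,"ry":0,"rz":0,"grip":1},{"dx":0,"dy":0,"dz":0,"rx":0,"ry":0,"rz":0,"grip":1},{"dx":0,"dy":0,"dz":0,"rx":0,"ry":0,"rz":0,"grip":1},{"dx":0,"dy":0,"dz":0,"rx":0,"ry":0,"rz":0,"grip":1}]'
python3 - <<'E'
from k import *
print(s['eef_pos'],s['qpos'])
p0,r0=des(0,15)
for l in(9,18,27,36,45):
    p,r=des(np.radians(l),15);print(l,((p-p0)/400).round(4),((r*r0.inv()).as_rotvec()/2/np.pi).round(4))
E
```

```text
clock: 11.12
eef_pos: [495.1, -7.3, 137.2]
tool_rot: [-3.14, -0.262, 0.082]
force: [-0.0, -0.6, -0.0]
width: 84.9
gripper_force: 0.0
clock: 11.75
eef_pos: [494.9, -7.8, 137.9]
tool_rot: [3.141, -0.263, 0.082]
force: [-3.1, -2.0, 7.8]
width: 29.7
gripper_force: 58.5
[494.87265592  -7.79059593 137.93621667] [-0.30134663  0.51638466  0.38013089  2.28108472 -1.09692119  0.23268347
 -0.42258786]
9 [0.0122 0.001  0.0719] [-0.0021  0.0249  0.    ]
18 [0.0354 0.003  0.1409] [-0.0043  0.0498  0.    ]
27 [0.0691 0.0059 0.2055] [-0.0064  0.0747 -0.    ]
36 [0.1124 0.0096 0.264 ] [-0.0085  0.0996  0.    ]
45 [0.1643 0.0141 0.315 ] [-0.0107  0.1245 -0.    ]
```

```bash
python3 -m creep '[{"dx":0.0045,"dy":0.0004,"dz":0.0364,"rx":-0.001,"ry":0.0125,"rz":0,"grip":1},{"dx":0.0122,"dy":0.001,"dz":0.0719,"rx":-0.0021,"ry":0.0249,"rz":0,"grip":1},{"dx":0.0223,"dy":0.0019,"dz":0.107,"rx":-0.0032,"ry":0.0374,"rz":0,"grip":1},{"dx":0.0354,"dy":0.003,"dz":0.1409,"rx":-0.0043,"ry":0.0498,"rz":0,"grip":1},{"dx":0.0354,"dy":0.003,"dz":0.1409,"rx":-0.0043,"ry":0.0498,"rz":0,"grip":1}]'
python3 - <<'E'
from k import *
for l in(18,22.5,27,31.5,36,40.5,45):
  print(l);delta(np.radians(l),15)
E
```

```text
clock: 12.38
eef_pos: [509.3, -6.1, 193.6]
tool_rot: [3.138, 0.053, 0.085]
force: [-1.1, -0.5, -2.7]
width: 30.0
gripper_force: 62.5
18
to [507.  -6. 191.] d [-0.0049 -0.0003 -0.0063] r [ 0.0005 -0.      0.0001] deg 0.2
22.5
to [514.  -6. 204.] d [0.0107 0.001  0.0266] r [-0.0005  0.0124  0.0001] deg 4.5
27
to [521.  -5. 217.] d [0.0288 0.0026 0.0582] r [-0.0016  0.0249  0.0001] deg 9.0
31.5
to [529.  -4. 229.] d [0.0493 0.0043 0.0884] r [-0.0026  0.0373  0.    ] deg 13.5
36
to [538.  -4. 240.] d [0.0721 0.0063 0.1167] r [-0.0037  0.0498  0.    ] deg 18.0
40.5
to [548.  -3. 251.] d [0.0971 0.0084 0.1433] r [-0.0048  0.0622  0.    ] deg 22.5
45
to [559.  -2. 261.] d [0.1241 0.0107 0.1677] r [-0.0058  0.0747 -0.    ] deg 27.0
```

```bash
python3 -m creep '[{"dx":0.0156,"dy":0.001,"dz":0.033,"rx":-0.0005,"ry":0.0124,"rz":0,"grip":1},{"dx":0.0337,"dy":0.0026,"dz":0.0645,"rx":-0.0016,"ry":0.0249,"rz":0,"grip":1},{"dx":0.054,"dy":0.0043,"dz":0.0947,"rx":-0.0026,"ry":0.0373,"rz":0,"grip":1},{"dx":0.077,"dy":0.0063,"dz":0.123,"rx":-0.0037,"ry":0.0498,"rz":0,"grip":1},{"dx":0.077,"dy":0.0063,"dz":0.123,"rx":-0.0037,"ry":0.0498,"rz":0,"grip":1}]'
python3 - <<'E'
from k import *
for l in(36,40.5,45):
  print(l);delta(np.radians(l),15)
E
```

```text
clock: 13.0
eef_pos: [539.6, -2.3, 242.4]
tool_rot: [-3.138, 0.368, 0.088]
force: [-4.5, 3.4, 1.8]
width: 29.7
gripper_force: 65.2
36
to [538.  -4. 240.] d [-0.0036 -0.0031 -0.0053] r [-0.0005 -0.0003 -0.0002] deg 0.2
40.5
to [548.  -3. 251.] d [ 0.0214 -0.0009  0.0212] r [-0.0016  0.0121 -0.0001] deg 4.4
45
to [559.  -2. 261.] d [0.0484 0.0014 0.0457] r [-0.0027  0.0246 -0.0001] deg 8.9
```

```bash
python3 -m creep '[{"dx":0.012,"dy":0,"dz":0.013,"rx":-0.0006,"ry":0.0061,"rz":0,"grip":1},{"dx":0.025,"dy":0.001,"dz":0.026,"rx":-0.0011,"ry":0.0123,"rz":0,"grip":1},{"dx":0.038,"dy":0.002,"dz":0.039,"rx":-0.0017,"ry":0.0185,"rz":0,"grip":1},{"dx":0.052,"dy":0.003,"dz":0.051,"rx":-0.0023,"ry":0.0248,"rz":0,"grip":1},{"dx":0.052,"dy":0.003,"dz":0.051,"rx":-0.0023,"ry":0.0248,"rz":0,"grip":1}]'
python3 -m creep '[{"dx":0,"dy":0,"dz":0,"rx":0,"ry":0,"rz":0,"grip":1},{"dx":0,"dy":0,"dz":0,"rx":0,"ry":0,"rz":0,"grip":1},{"dx":0,"dy":0,"dz":0,"rx":0,"ry":0,"rz":0,"grip":1},{"dx":0,"dy":0,"dz":0,"rx":0,"ry":0,"rz":0,"grip":1},{"dx":0,"dy":0,"dz":0,"rx":0,"ry":0,"rz":0,"grip":1}]'
python3 - <<'E'
from k import *
delta(np.radians(45),15)
p=R.from_euler('xyz',s['tool_rot']).apply([0,0,-19])+s['eef_pos']-H
q=S.inv().apply(p);print('lid est',np.degrees(np.arctan2(q[2],-q[0])-np.arctan2(35,190)),np.hypot(q[0],q[2]))
a=get_image('side')[:,:,::-1];t=get_image('top')[:,:,::-1]
cv2.imwrite('pics/end.png',np.hstack([cv2.resize(a[140:400,220:440],(406,480),interpolation=2),cv2.resize(t[140:320,230:378],(394,480),interpolation=2)]))
E
```

```text
clock: 13.62
eef_pos: [560.2, 0.1, 262.7]
tool_rot: [-3.137, 0.524, 0.089]
force: [-2.8, 5.8, 3.9]
width: 29.5
gripper_force: 66.1
clock: 14.25
eef_pos: [560.2, 0.1, 262.7]
tool_rot: [-3.137, 0.522, 0.089]
force: [-2.3, 5.3, 0.7]
width: 29.4
gripper_force: 66.1
to [559.  -2. 261.] d [-0.0031 -0.0048 -0.0051] r [-0.0007  0.0002 -0.0001] deg 0.3
lid est 45.67609314486649 194.1475405239558
```

View pics/end.png

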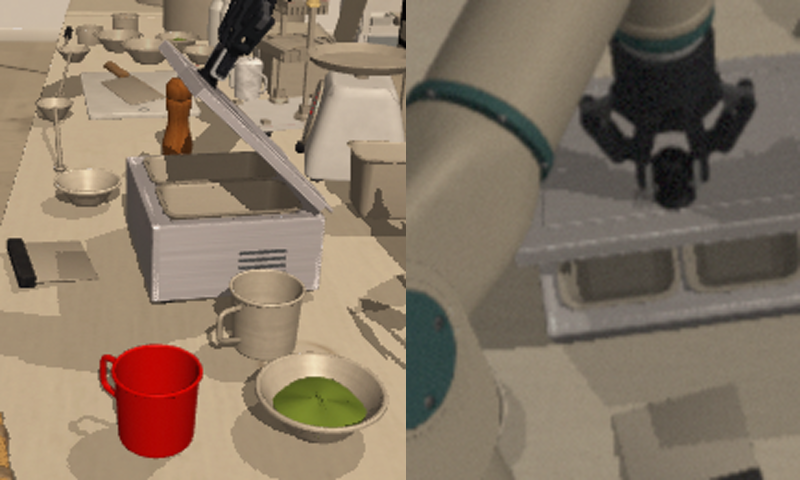

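The lid is held near 45 degrees by the knob. The cup stands upright between station and bowl, with its rim centred at about (364,297) in the side picture. One last check of where it stands.

Run:
```python
from k import *
c=ray('side',(364.2,297),76);q=S.inv().apply(np.r_[c,0]-[568,-1,0]);print(c,q,np.hypot(*(c-[632,-368])),ray('side',(220+321/1.845,140+393/1.845),45))
```

```text
[ 602.23235187 -230.87491908] [  14.47203447 -231.95881651    0.        ] 140.318924923069 [ 632.47517631 -379.78420264]
```

```bash
python3 -c "
from cell import ctrl
print(ctrl.finish_job())"
```

```text
the job is handed in; nothing more can be done
None
```

The job is handed in at about 14 s: the cup stands upright and released in the gap, roughly 140–150 mm from the herb bowl's centre, and the gripper holds the lid by its knob at an estimated 45.7 degrees; no verdict came back.

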